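Sort the hose pinch pliers by their jaws

ROBOT

A 6-joint arm with a two-finger parallel gripper is mounted at the origin on the work surface. World frame = base frame: x ahead of the robot, y to its left, z up, the work surface at z = 0. Lengths are in m, angles in rad, forces in N, time in s.
With the tool pointing down it reaches from about 0.375 to 0.975 m from the base axis. Payload 3.8 kg.
Tool frame: the origin (TCP) lies where the fingers leave the gripper's body, on its centre line; the fingertips stand 73 mm ahead of it and the grasp point (between the pads) lies 54 mm ahead of it; z points along the fingers, y is the line along which they close (so a half turn about z gives the same grasp; the last joint's range is limited). The gripper opens to 85 mm and grips with 20 to 120 N. Pads are 22 mm wide; open, the fingers measure 114 mm over their backs; the gripper's body (76 mm by 85 mm) begins 54 mm behind the grasp point. The pads swing forward as they close: fully open they stand 13 mm farther back than shut.
Start: joints at [1.157, 0.264, 1.604, -0, 1.274, -0.037], TCP at [0.248, 0.628, 0.304] pointing down, gripper open.
Joint ranges: [-2.63, 2.63], [-0.94, 2.18], [0.31, 2.57], [-1.31, 4.45], [0, 2.66], [-2.55, 2.55]. Speed limits (rad/s): [2.57, 2.57, 3.14, 3.14, 3.14, 3.14].

INTERFACE

Orientations are given as a rotation vector (axis times angle).
In Python, from workcell import read_state, viewer, bot gives the robot as it stands.
- The arm moves only by the tool jog_arm, never from a script. Its argument "increments" is a list that holds one entry, the list of rows, each a list of 7 numbers: the shift along the tool's x, y, z in units of 30 mm (1.0 is 30 mm), then the turn, a rotation vector about the tool's x, y, z in units of 6 degrees (1.0 is 6 degrees), then the opening, from -1 (shut) to 1 (fully open). A call has exactly 5 rows; each row shifts and turns the commanded pose from where the row before left it, along the tool's axes as they then stand; what a row does not reach is not made up. A row lasts 1/12 s, in which the tool goes at most 41.7 mm and 7.16 degrees, less where a joint would pass 70% of its speed; a pose out of reach is approached as far as the arm can. A call is refused whole if a number of a shift passes 1 or a number of a turn 1, either way. A call with a gripper value outside its range is refused whole. The fingers move at their own pace and stop on an object; "force" is the grip in N (left out, the last holds). Time passes only in rows, so rows that do not move let the fingers close, or fill a call up. It gives the time, the measured TCP pose, the force, the opening and the grip force at its end, in the units of the state.
- read_state(): the state, without advancing time (a new reading comes with each control period).
- viewer.read_camera(name): name is "scene" or "side" or "wrist"; returns (picture, depth): 480x640x3 uint8, blue, green, red; 480x640 float32, m along the optical axis (not along the pixel's ray), 0 where there is no reading.
- viewer.camera_params(name): a dict with "fx", "fy", "cx", "cy" (pixels), "R" (3x3) and "t" (3): a world point X has camera coordinates R X + t; the wrist camera has in their place "hand_eye" (4x4, takes a point from camera to tool coordinates, whose origin is the TCP and whose axes are the flange's). Camera axes: x right, y down, z forward; pixel columns grow to the right and rows downward; lengths in m; the calibration is good to about 2 mm. A picture is of the moment at which its call begins: read the wrist's pose just before it. camera_params takes no time and is no camera call.
- bot.finish_job(): hands the job in; it is judged then, once.
The state is a dict: "time": time; "q": joint angles; "joint_vel": joint speeds; "joint_torque": joint torques, N m; "tool_pos": TCP position; "tcp_rot": TCP orientation; "wrist_force": force on the tool from outside, world axes, zero at the start; "torque": the same for the moment, N m; "width": opening from 0.0 (shut) to 1.0 (fully open); "grip_force": force on a finger pad.
Only numpy, scipy, OpenCV 4.12 (cv2) and the standard library are available. Lean on these libraries where they do the work, as an engineer would, in place of code of your own. Each camera call takes 0.05 s, during which the arm holds its last target. There are 200 camera calls.

TASK

Two pairs of ratcheting hose pinch pliers were left on the motorcycle workshop bench. Put the pair that is ratcheted shut in the red tray, for release and checking, and the pair whose jaws stand open in the blue tray, ready for use. Set each down inside its tray so that it lies flat on the tray floor; do not drop it from high up.

Things in the scene. Friction and masses are not known exactly. Their poses are not given: they have to be found in the camera images.
- shut_pliers_center (a point): Clamp-like pliers ratcheted shut: jaws and handles side by side, 32 mm wide, rigid. Steel, black grips, 194 mm long, flat. Point: centre of the box joint (36 mm in x, 26 in y, 20 tall; pinch its y faces), 10 mm above the underside, within 10 mm of the balance point. x to the jaw tips (80 mm ahead; handle ends 116 behind), z up. Mass 0.18 to 0.36 kg.
- open_pliers_center (a point): Same pliers standing open in an X: 80 mm wide at the handles, 50 at the jaws; a light spring keeps them open (joint pinch does not shut them). Steel, black grips, 194 mm long, flat. Point: centre of the box joint (36 mm in x, 26 in y, 20 tall; pinch its y faces), 10 mm above the underside, within 10 mm of the balance point. x to the jaw tips (80 mm ahead; handle ends 116 behind), z up. Mass 0.18 to 0.36 kg.
- red_tray: Red open plastic tray, fixed to the bench, 250 mm (x) by 170 mm (y) outside, walls 5 mm thick and 35 mm tall, floor 5 mm thick. Origin: centre of its underside on the bench; x along its long side, y along its short side, z up. It may lie on either side of the bench.
- blue_tray: Blue open plastic tray, fixed to the bench, 250 mm (x) by 170 mm (y) outside, walls 5 mm thick and 35 mm tall, floor 5 mm thick. Origin: centre of its underside on the bench; x along its long side, y along its short side, z up. It may lie on either side of the bench.
Not all that is in view belongs to the job. What is meant by the part that bears shut_pliers_center is not green, and is the smaller of those in its own colour.

How it is judged:
At the end, for the whole second after the job is handed in: The shut pliers lie at rest inside the red tray and the open pliers at rest inside the blue tray, each flat on the tray floor: centre point within 105 mm of the tray centre along its length and 75 mm across, 8 to 22 mm above the tray's underside, tilted less than 10 degrees (x of shut_pliers_center in the frame of red_tray between -0.105 and 0.105 m and y of shut_pliers_center in the frame of red_tray between -0.075 and 0.075 m and z of shut_pliers_center in the frame of red_tray between 0.008 and 0.022 m and angle between each of shut_pliers_center, open_pliers_center's own z axis and vertical below 0.18 rad and linear speed of each of shut_pliers, open_pliers below 0.02 m/s and angular speed of each of shut_pliers, open_pliers below 0.2 rad/s and x of open_pliers_center in the frame of blue_tray between -0.105 and 0.105 m and y of open_pliers_center in the frame of blue_tray between -0.075 and 0.075 m and z of open_pliers_center in the frame of blue_tray between 0.008 and 0.022 m); the robot touches nothing.
It fails at once if the shut pliers are let go of high in the air (their centre more than 80 mm above the bench) (height (world z) of shut_pliers_center above 0.08 m and contact force between the fingers and shut_pliers below 0.01 N).
It fails at once if the open pliers are let go of high in the air (their centre more than 80 mm above the bench) (height (world z) of open_pliers_center above 0.08 m and contact force between the fingers and open_pliers below 0.01 N).
It also fails if it takes over 70 s, if anything falls off the work surface, if the arm or the gripper's body presses on something with over 40 N, if the wrist force passes 120 N, or if a joint passes its speed limit or range.

## Working session

There is one attempt and no reset: what is moved stays moved. The work goes in short steps, Python scripts to look and compute and a tool call to move; the robot and the scene stay as the last step left them, time stands still between calls to the robot, and variables do not carry over. Pictures are saved under pics/ and viewed, at most 10 in all, crops included, and the job is handed in when it is done.

Besides the shell and the picture viewer there is one more tool, called after "Call:" in YAML: its name, and indented under it one key for each argument. jog_arm: Moves the arm, as the interface text tells. Its arguments: {"type":"object","properties":{"increments":{"type":"array","items":{"type":"array","items":{"type":"array","items":{"type":"number"}}}},"force":{"type":"number"}},"required":["increments"]}

```bash
mkdir -p pics; ls; python3 - <<'E'
from workcell import read_state, viewer
import cv2
s=read_state();print(s)
for n in("scene","side"):
    p,d=viewer.read_camera(n);cv2.imwrite(f"pics/{n}0.png",p)
    print(n,viewer.camera_params(n))
E
```

```text
pics
{'time': 0.0, 'q': array([ 1.15705638e+00,  2.64741409e-01,  1.60539011e+00,  9.03015142e-06,
        1.27373705e+00, -3.69244166e-02]), 'joint_vel': array([-5.51415593e-05,  1.21032224e-03, -9.24258505e-04, -7.61416655e-04,
        2.84537447e-04, -2.02148845e-03]), 'joint_torque': array([ 5.98661227e-04, -5.15117598e+01, -3.67316401e+01,  7.81681297e-05,
        1.29019990e-02,  2.75185581e-07]), 'tool_pos': array([0.2481527 , 0.62709938, 0.30256109]), 'tcp_rot': array([-0.58831175, -3.08548763,  0.00348102]), 'wrist_force': array([-0.12520138, -0.68786949, -0.46040799]), 'torque': array([ 0.01333019, -0.0141539 ,  0.04309308]), 'grip_force': 0.0, 'width': 1.0002634056418531}
scene {'fx': 457.3606746734709, 'fy': 457.3606746734709, 'cx': 323.9673828447724, 'cy': 232.46280676484147, 'R': array([[-0.13178217,  0.9912008 ,  0.01242748],
       [ 0.77962206,  0.11137897, -0.61626632],
       [-0.61222782, -0.07152418, -0.78743977]]), 't': array([ 0.18256198, -0.2927733 ,  1.6008541 ])}
side {'fx': 496.33246366313335, 'fy': 496.33246366313335, 'cx': 321.62329680084133, 'cy': 252.36767124835436, 'R': array([[ 0.90030016, -0.43497746,  0.01594491],
       [-0.21454911, -0.47534285, -0.85323962],
       [ 0.3787193 ,  0.7647508 , -0.52127527]]), 't': array([-0.42221482,  0.0796534 ,  1.05959746])}
```

View pics/scene0.png

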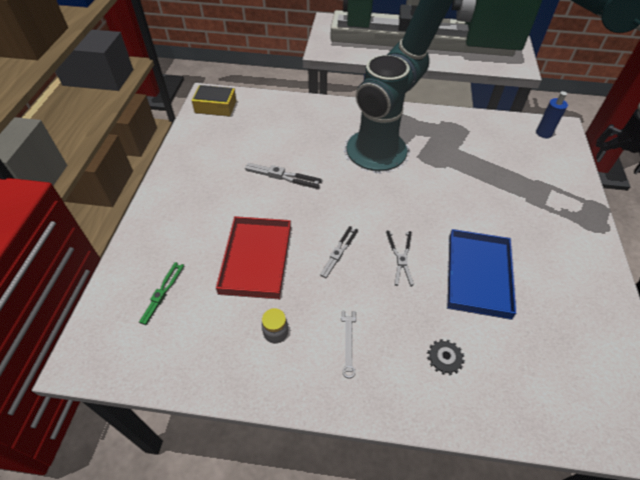

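View pics/side0.png

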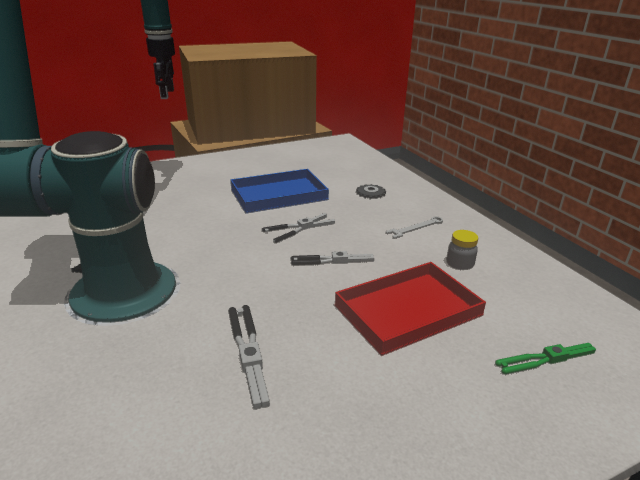

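The candidates in the scene view:
- Grey shut pliers at (339,252).
- Larger-looking grey shut pliers at (283,175).
- Green pliers at (162,293), ruled out by colour.
- Open X-shaped pliers at (402,260).

The red tray is at (255,257) and the blue tray at (481,273). Next I'll measure lengths to tell the two grey pairs apart.

```bash
cat > h.py <<'E'
import numpy as np, cv2
from workcell import read_state, viewer
from scipy.spatial.transform import Rotation as Ro
def cloud(n):
    s=read_state(); p,d=viewer.read_camera(n); c=viewer.camera_params(n)
    v,u=np.mgrid[:480,:640]
    X=np.stack([(u-c['cx'])/c['fx']*d,(v-c['cy'])/c['fy']*d,d],-1)
    if n=="wrist":
        T=c['hand_eye']; X=X@T[:3,:3].T+T[:3,3]
        X=X@Ro.from_rotvec(s['tcp_rot']).as_matrix().T+s['tool_pos']
    else: X=(X-c['t'])@c['R']
    X[d<=0]=np.nan
    return p,X
E
python3 - <<'E'
from h import *
p,X=cloud("scene")
cv2.imwrite("pics/crop1.png",cv2.resize(p[140:300,140:430],None,fx=2.7,fy=2.7,interpolation=cv2.INTER_CUBIC))
z=X[...,2]
def rep(name,m):
    P=X[m][:,:2]
    (c,sz,a)=cv2.minAreaRect(P.astype(np.float32))
    q=cv2.boxPoints((c,sz,a)); e=max([q[1]-q[0],q[2]-q[1]],key=np.linalg.norm)
    print(name,m.sum(),"c",np.round(c,3),"size",np.round(sz,3),"long dir deg",np.degrees(np.arctan2(e[1],e[0])).round(1),"zmax",np.percentile(z[m],98).round(3),"mean",P.mean(0).round(3))
win=lambda u0,v0,u1,v1:(lambda m:(m.__setitem__((slice(v0,v1),slice(u0,u1)),True),m)[1])(np.zeros((480,640),bool))
for n,b in dict(big=(240,155,326,195),shut=(315,222,362,282),open=(383,226,418,290),green=(135,258,190,328)).items():
    w=win(*b)&(z>0.006)&(z<0.05); rep(n,w)
    t=w&(z>np.percentile(z[w],99)-0.004); print("  top mean",X[t].mean(0).round(3),t.sum(), "zpct",np.percentile(z[w],[10,50,90,99]).round(3))
h=cv2.cvtColor(p,cv2.COLOR_BGR2HSV)
r=((h[...,0]<8)|(h[...,0]>172))&(h[...,1]>130)&win(205,205,300,305)&(z>-.02)
b=(abs(h[...,0]-112)<12)&(h[...,1]>130)&win(435,215,530,325)&(z>-.02)
for n,m in(("red",r),("blue",b)): rep(n,m); print(" top med",np.median(z[m]).round(3))
E
```

```text
big 649 c [ 0.166 -0.293] size [0.266 0.08 ] long dir deg 75.1 zmax 0.028 mean [ 0.185 -0.294]
  top mean [ 0.179 -0.322  0.027] 70 zpct [0.008 0.014 0.025 0.029]
shut 425 c [ 0.462 -0.083] size [0.031 0.195] long dir deg -21.6 zmax 0.022 mean [ 0.466 -0.083]
  top mean [ 0.476 -0.088  0.022] 32 zpct [0.007 0.011 0.019 0.023]
open 433 c [0.456 0.096] size [0.19  0.072] long dir deg 5.7 zmax 0.022 mean [0.461 0.098]
  top mean [0.473 0.098 0.02 ] 57 zpct [0.007 0.011 0.019 0.022]
green 577 c [ 0.661 -0.531] size [0.191 0.098] long dir deg 8.7 zmax 0.022 mean [ 0.668 -0.537]
  top mean [ 0.679 -0.539  0.021] 65 zpct [0.007 0.011 0.019 0.023]
red 4362 c [ 0.517 -0.311] size [0.255 0.167] long dir deg 3.1 zmax 0.035 mean [ 0.521 -0.313]
 top med 0.004
blue 628 c [0.483 0.315] size [0.17  0.253] long dir deg -3.7 zmax 0.036 mean [0.491 0.322]
 top med 0.022
```

View pics/crop1.png

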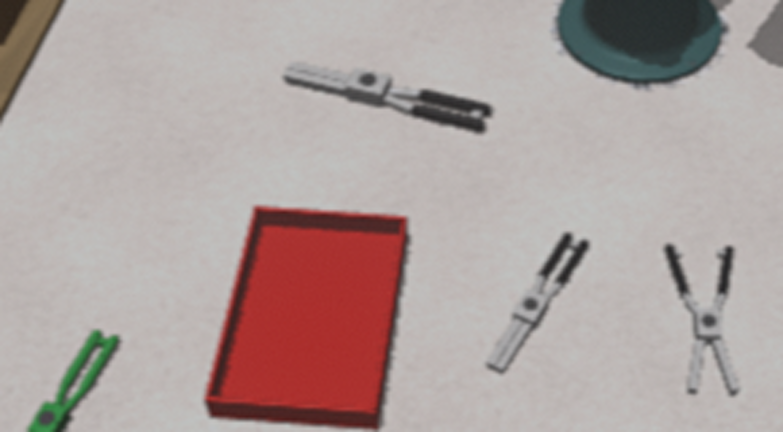

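The choice is clear. The grey pair at scene (339,252) measures 195x31 mm and 22 mm tall, which matches the shut pliers. The grey pair at (283,175) is about 260 mm long and is the larger decoy. The X-shaped pair at (402,260), about 190 mm long, is the open pliers. Both joint positions agree with the jaw and handle proportions. I'll go above the open pair first.

Call:
jog_arm:
  increments:
    - [[-0.9,-0.91,0,0,0,0,1],[-0.9,-0.91,0,0,0,0,1],[-0.9,-0.91,0,0,0,0,1],[-0.9,-0.91,0,0,0,0,1],[-0.9,-0.91,0,0,0,0,1]]
  force: 50

```text
time: 0.57
tool_pos: [0.3238, 0.4493, 0.3034]
tcp_rot: [-0.587, -3.086, 0.001]
wrist_force: [0.9, 0.4, 0.6]
width: 1.001
grip_force: 0.0
```

Call:
jog_arm:
  increments:
    - [[-0.9,-0.91,0,0,0,0,1],[-0.9,-0.91,0,0,0,0,1],[-0.9,-0.91,0,0,0,0,1],[-0.9,-0.91,0,0,0,0,1],[-0.9,-0.91,0,0,0,0,1]]

```text
time: 0.98
tool_pos: [0.3991, 0.2726, 0.3037]
tcp_rot: [0.588, 3.086, -0.0]
wrist_force: [1.2, 0.3, 0.1]
width: 0.998
grip_force: 0.0
```

Call:
jog_arm:
  increments:
    - [[-0.9,-0.91,0,0,0,0,1],[-0.9,-0.91,0,0,0,0,1],[-0.9,-0.91,0,0,0,0,1],[-0.9,-0.91,0,0,0,0,1],[-0.9,-0.91,0,0,0,0,1]]

```text
time: 1.4
tool_pos: [0.4744, 0.096, 0.3038]
tcp_rot: [0.588, 3.086, 0.0]
wrist_force: [0.8, 0.0, -0.9]
width: 1.0
grip_force: 0.0
```

Call:
jog_arm:
  increments:
    - [[0,0,0.35,0,0,-0.91,1],[0,0,0.35,0,0,-0.91,1],[0,0,0.35,0,0,-0.91,1],[0,0,0.35,0,0,-0.91,1],[0,0,0.35,0,0,-0.91,1]]

```text
time: 1.82
tool_pos: [0.4741, 0.0975, 0.2506]
tcp_rot: [0.163, -3.137, 0.0]
wrist_force: [-0.9, 0.4, 0.6]
width: 0.998
grip_force: 0.0
```

Call:
jog_arm:
  increments:
    - [[0,0,0,0,0,0,1],[0,0,0,0,0,0,1],[0,0,0,0,0,0,1],[0,0,0,0,0,0,1],[0,0,0,0,0,0,1]]

```text
time: 2.23
tool_pos: [0.4747, 0.098, 0.2523]
tcp_rot: [-0.155, 3.136, 0.0]
wrist_force: [-0.4, -0.5, -0.7]
width: 0.999
grip_force: 0.0
```

```bash
cat >> h.py <<'E'
def look(fn,lo=0.015):
    p,X=cloud("wrist"); z=X[...,2]; cv2.imwrite(fn,p); s=read_state()
    M=((z>0.007)&(z<0.05)).astype(np.uint8)
    n,L,st,_=cv2.connectedComponentsWithStats(M)
    for i in range(1,n):
        if st[i,4]<1500: continue
        P=X[L==i]; r=cv2.minAreaRect(P[:,:2].astype(np.float32)); q=cv2.boxPoints(r)
        e=max([q[1]-q[0],q[2]-q[1]],key=np.linalg.norm)
        T=P[P[:,2]>lo]; t=cv2.minAreaRect(T[:,:2].astype(np.float32)) if len(T)>50 else None
        print(st[i],"rect",np.round(r[0],4),np.round(r[1],3),"dir",np.degrees(np.arctan2(e[1],e[0])).round(1),"zmax",np.percentile(P[:,2],99).round(4),"top",t)
    print("tool",s['tool_pos'],"y yaw",np.degrees(np.arctan2(*Ro.from_rotvec(s['tcp_rot']).as_matrix()[[1,0],1])))
    return p,X
E
python3 -c "
from h import *
look('pics/w1.png')"
```

```text
[  74   58   95  217 6342] rect [ 0.4583 -0.0789] [0.032 0.197] dir -20.1 zmax 0.0216 top ((0.47452807426452637, -0.08555297553539276), (0.02656301110982895, 0.036392223089933395), 69.06282806396484)
[ 271   72   96  218 5649] rect [0.4526 0.0998] [0.19  0.077] dir 7.0 zmax 0.0216 top ((0.46906736493110657, 0.10042097419500351), (0.03590480983257294, 0.02528327889740467), 6.471017360687256)
[ 440   80  200  239 6454] rect [0.4316 0.2482] [0.101 0.228] dir -32.1 zmax 0.0362 top ((0.43227964639663696, 0.24728727340698242), (0.09805994480848312, 0.2242610603570938), 58.87451171875)
[ 484  241  156  144 5149] rect [0.5642 0.3734] [0.09  0.172] dir -42.0 zmax 0.0355 top ((0.572973370552063, 0.3694225549697876), (0.08557267487049103, 0.15926524996757507), 44.36574172973633)
tool [0.47468812 0.09799916 0.25218014] y yaw 95.67441775797079
```

View pics/w1.png

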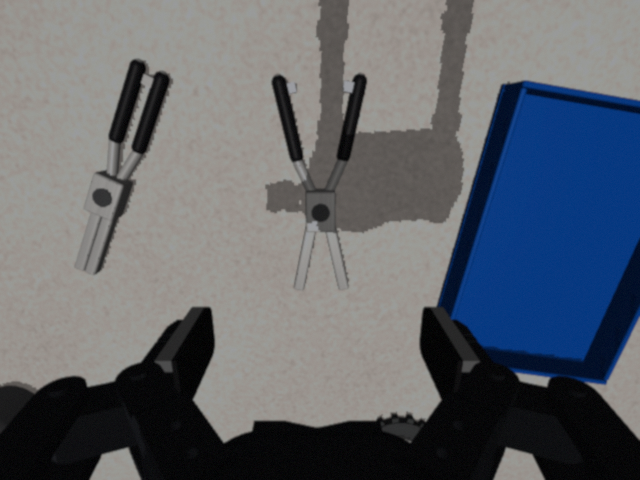

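The wrist view shows the shut pair at (103,197), the open pair's joint at (320,212), and the blue tray on the right. The open joint measures (0.470, 0.100) with a 36x25 mm box and axis 6.7°, all as described. Now I'll descend and grip it.

Call:
jog_arm:
  increments:
    - [[0.07,0.05,0.6,0,0,-0.17,1],[0.07,0.05,0.6,0,0,0,1],[0,0,0.6,0,0,0,1],[0,0,0.6,0,0,0,1],[0,0,0.6,0,0,0,1]]

```text
time: 2.7
tool_pos: [0.4701, 0.1005, 0.1612]
tcp_rot: [-0.184, 3.135, 0.0]
wrist_force: [-0.3, 0.1, -0.4]
width: 0.998
grip_force: 0.0
```

Call:
jog_arm:
  increments:
    - [[0,0,0.6,0,0,0,1],[0,0,0.6,0,0,0,1],[0,0,0.6,0,0,0,1],[0,0,0.6,0,0,0,1],[0,0,0.44,0,0,0,1]]

```text
time: 3.12
tool_pos: [0.4695, 0.1004, 0.0752]
tcp_rot: [0.184, -3.136, 0.0]
wrist_force: [0.3, -0.1, 0.7]
width: 1.003
grip_force: 0.0
```

Call:
jog_arm:
  increments:
    - [[0,0,0,0,0,0,1],[0,0,0,0,0,0,1],[0,0,0,0,0,0,1],[0,0,0,0,0,0,-1],[0,0,0,0,0,0,-1]]
  force: 60

```text
time: 3.53
tool_pos: [0.4708, 0.1006, 0.0775]
tcp_rot: [-0.184, 3.134, 0.0]
wrist_force: [0.6, -0.5, 0.3]
width: 0.749
grip_force: 0.0
```

Call:
jog_arm:
  increments:
    - [[0,0,0,0,0,0,-1],[0,0,0,0,0,0,-1],[0,0,0,0,0,0,-1],[0,0,0,0,0,0,-1],[0,0,0,0,0,0,-1]]

```text
time: 3.95
tool_pos: [0.4704, 0.1005, 0.0769]
tcp_rot: [-0.184, 3.135, 0.0]
wrist_force: [-0.2, -0.5, 5.3]
width: 0.285
grip_force: 60.1
```

Call:
jog_arm:
  increments:
    - [[0,0,0,0,0,0,-1],[0,0,0,0,0,0,-1],[0,0,0,0,0,0,-1],[0,0,0,0,0,0,-1],[0,0,0,0,0,0,-1]]

```text
time: 4.37
tool_pos: [0.4704, 0.1005, 0.0768]
tcp_rot: [-0.184, 3.135, 0.0]
wrist_force: [-1.0, -1.3, 5.8]
width: 0.284
grip_force: 60.1
```

Call:
jog_arm:
  increments:
    - [[0,0,-0.3,0,0,0,-1],[0,0,-0.5,0,0,0,-1],[0,0,-0.6,0,0,0,-1],[0,0,-0.6,0,0,0,-1],[0,0,-0.5,0,0,0,-1]]

```text
time: 4.78
tool_pos: [0.4692, 0.1003, 0.1519]
tcp_rot: [0.184, -3.135, 0.0]
wrist_force: [0.5, 1.7, -2.5]
width: 0.287
grip_force: 59.2
```

Call:
jog_arm:
  increments:
    - [[-0.18,0.695,0,0,0,0,-1],[-0.18,0.695,0,0,0,0,-1],[-0.18,0.695,0,0,0,0,-1],[-0.18,0.695,0,0,0,0,-1],[-0.18,0.695,0,0,0,0,-1]]

```text
time: 5.2
tool_pos: [0.4836, 0.2077, 0.1508]
tcp_rot: [0.184, -3.135, 0.001]
wrist_force: [0.2, -0.1, -1.9]
width: 0.287
grip_force: 59.3
```

Call:
jog_arm:
  increments:
    - [[-0.18,0.695,0,0,0,0,-1],[-0.18,0.695,0,0,0,0,-1],[-0.18,0.695,0,0,0,0,-1],[-0.18,0.695,0,0,0,0,-1],[-0.18,0.695,0,0,0,0,-1]]

```text
time: 5.62
tool_pos: [0.4982, 0.3144, 0.1505]
tcp_rot: [0.185, -3.134, 0.002]
wrist_force: [0.4, 0.4, -2.9]
width: 0.286
grip_force: 59.3
```

Call:
jog_arm:
  increments:
    - [[0,0,0,0,0,0.5,-1],[0,0,0,0,0,0.6,-1],[0,0,0,0,0,0.6,-1],[0,0,0,0,0,0,-1],[0,0,0,0,0,0,-1]]

```text
time: 6.03
tool_pos: [0.4983, 0.3135, 0.1506]
tcp_rot: [-0.092, -3.139, 0.001]
wrist_force: [0.5, 0.0, -2.0]
width: 0.288
grip_force: 59.5
```

```bash
python3 - <<'E'
from h import *
s=read_state();print(s['tool_pos'],s['width'],s['grip_force'],s['wrist_force'])
p,_=cloud("scene");q,_=cloud("side")
a=cv2.resize(p[180:340,360:560],(500,400));b=cv2.resize(q[100:240,180:355],(300,240))
c=np.zeros((400,800,3),np.uint8);c[:,:500]=a;c[:240,500:]=b;cv2.imwrite("pics/c2.png",c)
E
```

```text
[0.49833905 0.31345714 0.15061531] 0.2878111216386797 59.4807111211594 [ 0.48223712  0.02430799 -2.00232157]
```

View pics/c2.png

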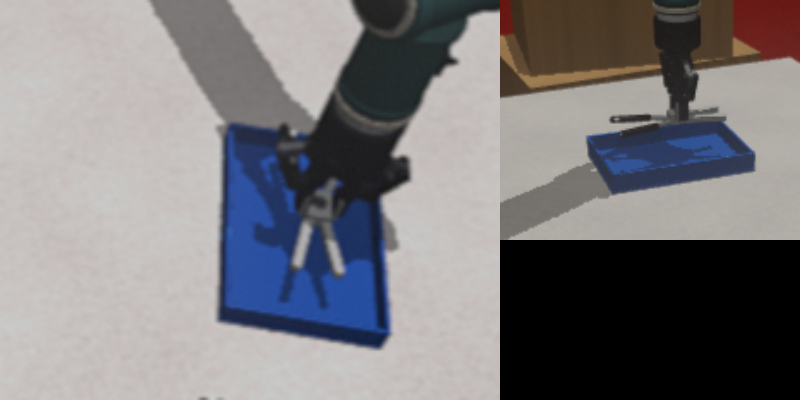

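The open pair is held level over the blue tray, with its jaws at about (320,250) in the crop. I'll lower it and release.

Call:
jog_arm:
  increments:
    - [[0,0,0.3,0,0,0,-1],[0,0,0.4,0,0,0,-1],[0,0,0.4,0,0,0,-1],[0,0,0.3,0,0,0,-1],[0,0,0.3,0,0,0,-1]]

```text
time: 6.55
tool_pos: [0.4981, 0.3132, 0.098]
tcp_rot: [-0.095, -3.138, 0.002]
wrist_force: [-0.6, -0.1, -2.8]
width: 0.283
grip_force: 59.5
```

Call:
jog_arm:
  increments:
    - [[0,0,0.2,0,0,0,-1],[0,0,0.2,0,0,0,-1],[0,0,0.1,0,0,0,-1],[0,0,0.03,0,0,0,-1],[0,0,0,0,0,0,-1]]

```text
time: 6.97
tool_pos: [0.499, 0.3138, 0.0842]
tcp_rot: [-0.095, -3.14, 0.0]
wrist_force: [0.7, 0.1, -2.5]
width: 0.289
grip_force: 59.5
```

Call:
jog_arm:
  increments:
    - [[0,0,0,0,0,0,-1],[0,0,0,0,0,0,-1],[0,0,0,0,0,0,-1],[0,0,0,0,0,0,-1],[0,0,0,0,0,0,-1]]

```text
time: 7.38
tool_pos: [0.4991, 0.3138, 0.0846]
tcp_rot: [0.095, 3.14, 0.0]
wrist_force: [-0.0, 0.6, -2.8]
width: 0.286
grip_force: 59.5
```

Call:
jog_arm:
  increments:
    - [[0,0,0.06,0,0,0,-1],[0,0,0.02,0,0,0,-1],[0,0,0,0,0,0,-0.3],[0,0,0,0,0,0,0],[0,0,0,0,0,0,0.5]]

```text
time: 7.8
tool_pos: [0.4993, 0.3139, 0.0822]
tcp_rot: [0.095, 3.14, 0.001]
wrist_force: [-1.2, -0.3, 0.8]
width: 0.615
grip_force: 0.0
```

Call:
jog_arm:
  increments:
    - [[0,0,0,0,0,0,1],[0,0,0,0,0,0,1],[0,0,0,0,0,0,1],[0,0,0,0,0,0,1],[0,0,0,0,0,0,1]]

```text
time: 8.22
tool_pos: [0.499, 0.3138, 0.0819]
tcp_rot: [0.095, 3.14, 0.0]
wrist_force: [-0.1, 0.6, 0.5]
width: 1.0
grip_force: 0.0
```

Call:
jog_arm:
  increments:
    - [[0,0,-0.5,0,0,0,1],[0,0,-1,0,0,0,1],[0,0,-1,0,0,0,1],[0,0,-1,0,0,0,1],[0,0,-1,0,0,0,1]]

```text
time: 8.63
tool_pos: [0.4987, 0.3136, 0.218]
tcp_rot: [-0.095, -3.14, 0.0]
wrist_force: [0.2, 0.7, 0.7]
width: 1.001
grip_force: 0.0
```

Call:
jog_arm:
  increments:
    - [[0,0,-0.6,0,0,0,1],[0,0,0,0,0,0,1],[0,0,0,0,0,0,1],[0,0,0,0,0,0,1],[0,0,0,0,0,0,1]]

```text
time: 9.05
tool_pos: [0.4979, 0.3132, 0.2327]
tcp_rot: [-0.095, -3.137, 0.003]
wrist_force: [0.9, -0.1, 0.3]
width: 0.997
grip_force: 0.0
```

```bash
python3 - <<'E'
from h import *
p,X=look("pics/w2.png")
z=X[...,2]; h=cv2.cvtColor(p,cv2.COLOR_BGR2HSV)
b=(abs(h[...,0]-112)<12)&(h[...,1]>130)
m=b&(z>.03)&(z<.045); print("rim",m.sum(),cv2.minAreaRect(X[m][:,:2].astype(np.float32)))
m=(~b)&(z>.021)&(z<.032)
n,L,st,c=cv2.connectedComponentsWithStats(m.astype(np.uint8))
for i in range(1,n):
    if st[i,4]>200: P=X[L==i]; print(st[i],P.mean(0).round(3),cv2.minAreaRect(P[:,:2].astype(np.float32)))
E
```

```text
[  193    23   256   325 17641] rect [0.4803 0.317 ] [0.17 0.25] dir -3.3 zmax 0.0362 top ((0.4803352355957031, 0.3170132339000702), (0.170359268784523, 0.25013867020606995), 86.73468780517578)
[ 268   78  103  231 6717] rect [0.4816 0.3159] [0.077 0.19 ] dir -3.4 zmax 0.0266 top ((0.48240435123443604, 0.3167782425880432), (0.07438945025205612, 0.18879489600658417), 87.17162322998047)
tool [0.49792666 0.31318332 0.23262534] y yaw 86.53199646082481
rim 132 ((0.48086026310920715, 0.31731078028678894), (0.16824401915073395, 0.24894899129867554), 86.641845703125)
[ 199   31  242  312 4599] [0.482 0.318 0.027] ((0.4807836413383484, 0.3171736001968384), (0.16238416731357574, 0.2416759431362152), 86.85106658935547)
[ 302  204   33   44 1387] [0.497 0.314 0.025] ((0.4979344606399536, 0.31433358788490295), (0.025957729667425156, 0.035902634263038635), 85.89998626708984)
```

View pics/w2.png

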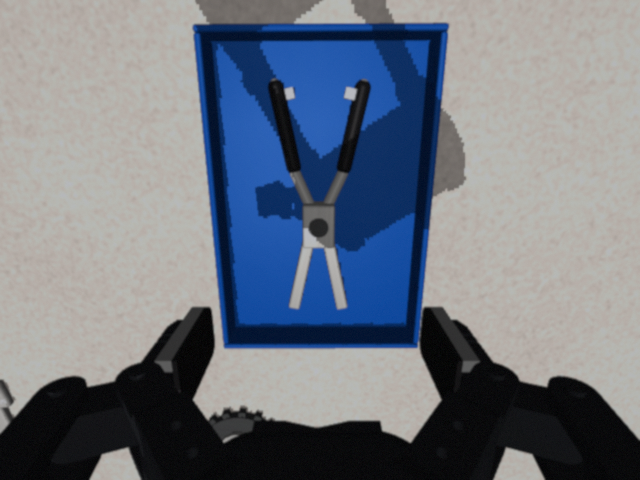

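The open pair lies flat and centred in the blue tray: its box joint is at pixel (318,227) and its top at z 0.025, as expected. Next I'll go to the shut pair.

Call:
jog_arm:
  increments:
    - [[0,-0.89,0,0,0,0,1],[0,-0.89,0,0,0,0,1],[0,-0.89,0,0,0,0,1],[0,-0.89,0,0,0,0,1],[0,-0.89,0,0,0,0,1]]

```text
time: 9.52
tool_pos: [0.4899, 0.1792, 0.2331]
tcp_rot: [-0.094, -3.137, 0.002]
wrist_force: [0.2, 0.1, 0.2]
width: 0.999
grip_force: 0.0
```

Call:
jog_arm:
  increments:
    - [[0,-0.89,0,0,0,0,1],[0,-0.89,0,0,0,0,1],[0,-0.89,0,0,0,0,1],[0,-0.89,0,0,0,0,1],[0,-0.89,0,0,0,0,1]]

```text
time: 9.93
tool_pos: [0.4818, 0.046, 0.2334]
tcp_rot: [-0.095, -3.138, 0.0]
wrist_force: [0.4, -0.3, 0.5]
width: 1.003
grip_force: 0.0
```

Call:
jog_arm:
  increments:
    - [[0,-0.89,0,0,0,0,1],[0,-0.89,0,0,0,0,1],[0,-0.89,0,0,0,0,1],[0,-0.89,0,0,0,0,1],[0,-0.89,0,0,0,0,1]]

```text
time: 10.35
tool_pos: [0.4737, -0.0871, 0.2334]
tcp_rot: [-0.095, -3.138, -0.001]
wrist_force: [0.7, 0.5, -0.5]
width: 0.996
grip_force: 0.0
```

Call:
jog_arm:
  increments:
    - [[0,0,0,0,0,0.9,1],[0,0,0,0,0,1,1],[0,0,0,0,0,1,1],[0,0,0,0,0,0,1],[0,0,0,0,0,0,1]]

```text
time: 10.77
tool_pos: [0.4741, -0.0859, 0.2337]
tcp_rot: [-0.564, -3.088, -0.0]
wrist_force: [0.2, 1.1, -0.2]
width: 0.998
grip_force: 0.0
```

```bash
python3 - <<'E'
from h import *
p,X=look("pics/w3.png")
E
```

```text
[ 295   73   42  235 6335] rect [ 0.4579 -0.0797] [0.032 0.196] dir -20.5 zmax 0.0215 top ((0.4743036925792694, -0.08613476902246475), (0.025374559685587883, 0.036895640194416046), 70.03958129882812)
[   0  186  189  137 4537] rect [ 0.4233 -0.2573] [0.167 0.086] dir 46.3 zmax 0.0361 top ((0.4253291189670563, -0.25342994928359985), (0.1617252230644226, 0.08297698199748993), 44.29521179199219)
[   0  316   53   86 2068] rect [ 0.4955 -0.3941] [0.079 0.008] dir 2.3 zmax 0.0356 top ((0.5007073879241943, -0.39390841126441956), (0.06765227019786835, 0.007827247492969036), 2.3202266693115234)
[ 204  350   45   88 1891] rect [ 0.6058 -0.2272] [0.041 0.084] dir -29.6 zmax 0.0358 top ((0.6041698455810547, -0.22586897015571594), (0.03729553520679474, 0.08064728230237961), 64.0882797241211)
tool [ 0.4742663  -0.08584657  0.23391821] y yaw 69.29811805762515
```

View pics/w3.png

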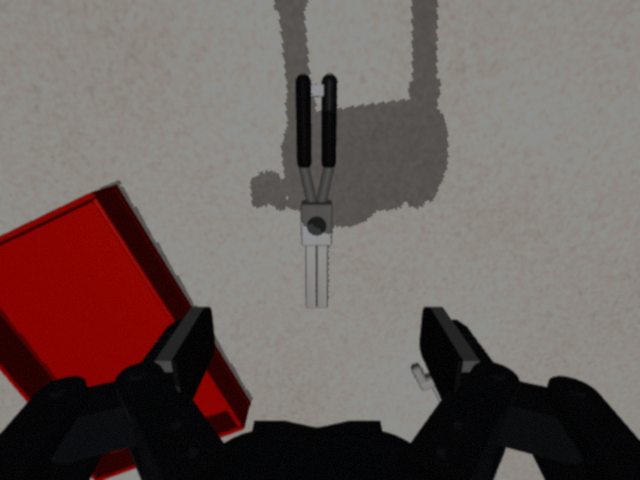

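The shut pair is centred under the gripper with its box joint at (316,224) and its axis aligned. The red tray, on the left, is clear of the fingers. Descend and grip.

Call:
jog_arm:
  increments:
    - [[0,0,0.6,0,0,0,1],[0,0,0.6,0,0,0,1],[0,0,0.6,0,0,0,1],[0,0,0.6,0,0,0,1],[0,0,0.6,0,0,0,1]]

```text
time: 11.23
tool_pos: [0.4746, -0.0857, 0.1438]
tcp_rot: [-0.564, -3.09, 0.0]
wrist_force: [0.3, 0.4, -0.2]
width: 0.997
grip_force: 0.0
```

Call:
jog_arm:
  increments:
    - [[0,0,0.6,0,0,0,1],[0,0,0.6,0,0,0,1],[0,0,0.5,0,0,0,1],[0,0,0.35,0,0,0,1],[0,0,0.15,0,0,0,1]]

```text
time: 11.65
tool_pos: [0.4735, -0.0855, 0.077]
tcp_rot: [-0.565, -3.087, -0.0]
wrist_force: [-0.2, -1.8, 0.1]
width: 1.0
grip_force: 0.0
```

Call:
jog_arm:
  increments:
    - [[0,0,0,0,0,0,1],[0,0,0,0,0,0,1],[0,0,0,0,0,0,1],[0,0,0,0,0,0,-1],[0,0,0,0,0,0,-1]]

```text
time: 12.07
tool_pos: [0.4755, -0.0862, 0.0798]
tcp_rot: [0.568, 3.088, -0.0]
wrist_force: [0.1, -0.5, 0.4]
width: 0.749
grip_force: 0.0
```

Call:
jog_arm:
  increments:
    - [[0,0,0,0,0,0,-1],[0,0,0,0,0,0,-1],[0,0,0,0,0,0,-1],[0,0,0,0,0,0,-1],[0,0,0,0,0,0,-1]]

```text
time: 12.48
tool_pos: [0.4752, -0.0861, 0.0794]
tcp_rot: [0.569, 3.089, -0.0]
wrist_force: [-0.5, 0.4, 4.2]
width: 0.283
grip_force: 59.9
```

Call:
jog_arm:
  increments:
    - [[0,0,0,0,0,0,-1],[0,0,0,0,0,0,-1],[0,0,0,0,0,0,-1],[0,0,0,0,0,0,-1],[0,0,0,0,0,0,-1]]

```text
time: 12.9
tool_pos: [0.4752, -0.0861, 0.0794]
tcp_rot: [0.569, 3.089, -0.0]
wrist_force: [-0.8, 0.7, 5.1]
width: 0.284
grip_force: 60.0
```

Call:
jog_arm:
  increments:
    - [[0,0,-0.3,0,0,0,-1],[0,0,-0.5,0,0,0,-1],[0,0,-0.6,0,0,0,-1],[0,0,-0.6,0,0,0,-1],[0,0,-0.5,0,0,0,-1]]

```text
time: 13.32
tool_pos: [0.4741, -0.0858, 0.1545]
tcp_rot: [-0.569, -3.088, -0.0]
wrist_force: [0.3, -0.9, -3.0]
width: 0.286
grip_force: 59.2
```

Call:
jog_arm:
  increments:
    - [[-0.45,-0.63,0,0,0,0,-1],[-0.45,-0.63,0,0,0,0,-1],[-0.45,-0.63,0,0,0,0,-1],[-0.45,-0.63,0,0,0,0,-1],[-0.45,-0.63,0,0,0,0,-1]]

```text
time: 13.73
tool_pos: [0.5035, -0.199, 0.1534]
tcp_rot: [-0.568, -3.088, -0.001]
wrist_force: [-0.0, 0.4, -3.2]
width: 0.283
grip_force: 59.3
```

Call:
jog_arm:
  increments:
    - [[-0.45,-0.63,0,0,0,0,-1],[-0.45,-0.63,0,0,0,0,-1],[-0.45,-0.63,0,0,0,0,-1],[-0.45,-0.63,0,0,0,0,-1],[-0.45,-0.63,0,0,0,0,-1]]

```text
time: 14.15
tool_pos: [0.5329, -0.3113, 0.153]
tcp_rot: [-0.569, -3.087, -0.001]
wrist_force: [0.1, 0.3, -2.5]
width: 0.28
grip_force: 59.3
```

Call:
jog_arm:
  increments:
    - [[0,0,0,0,0,-0.6,-1],[0,0,0,0,0,-0.8,-1],[0,0,0,0,0,-0.8,-1],[0,0,0,0,0,-0.8,-1],[0,0,0,0,0,-0.5,-1]]

```text
time: 14.57
tool_pos: [0.5326, -0.3103, 0.1529]
tcp_rot: [0.009, -3.139, -0.002]
wrist_force: [0.0, -0.1, -3.0]
width: 0.286
grip_force: 59.5
```

Call:
jog_arm:
  increments:
    - [[0,0,0,0,0,0,-1],[0,0,0,0,0,0,-1],[0,0,0,0,0,0,-1],[0,0,0,0,0,0,-1],[0,0,0,0,0,0,-1]]

```text
time: 14.98
tool_pos: [0.5335, -0.3106, 0.1538]
tcp_rot: [0.003, -3.141, -0.0]
wrist_force: [-0.1, 0.1, -2.3]
width: 0.286
grip_force: 59.5
```

```bash
python3 - <<'E'
from h import *
p,X=look("pics/w4.png")
z=X[...,2]; h=cv2.cvtColor(p,cv2.COLOR_BGR2HSV)
m=((h[...,0]<8)|(h[...,0]>172))&(h[...,1]>130)&(z>.028)&(z<.045)
print("rim",m.sum(),cv2.minAreaRect(X[m][:,:2].astype(np.float32)))
print(read_state()['q'])
E
```

```text
[  115     0   230   350 11417] rect [ 0.4815 -0.385 ] [0.095 0.231] dir -23.0 zmax 0.036 top ((0.4882526397705078, -0.3913555145263672), (0.06966711580753326, 0.21146368980407715), 74.0252456665039)
[ 435    0   51  353 9298] rect [ 0.4983 -0.2302] [0.21  0.006] dir 3.3 zmax 0.0361 top ((0.49669259786605835, -0.23032231628894806), (0.2022329568862915, 0.005999457556754351), 3.3318607807159424)
[   0  295   37  178 4330] rect [ 0.6415 -0.5301] [0.026 0.159] dir -12.1 zmax 0.0214 top ((0.677783191204071, -0.5346356630325317), (0.018544387072324753, 0.037833523005247116), 80.19171905517578)
tool [ 0.53350313 -0.31059319  0.15384703] y yaw 90.10764582249111
rim 9578 ((0.5173227787017822, -0.3110984265804291), (0.24465759098529816, 0.1696873903274536), 3.407625675201416)
[-5.67562527e-01  2.88230465e-01  1.86737417e+00  1.41932093e-05
  9.86164730e-01 -2.14024547e+00]
```

View pics/w4.png

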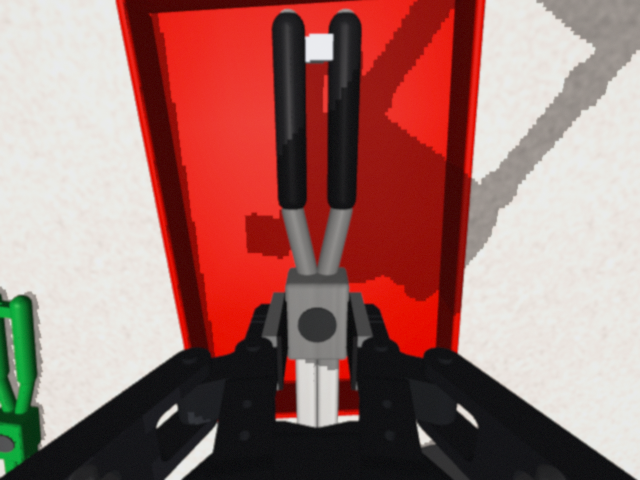

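The shut pair is held square at (318,320) above the red tray. The measured rim centre is (0.517, -0.311), so its joint sits 16 mm ahead of centre, as planned. Lower and release.

Call:
jog_arm:
  increments:
    - [[0,0,0.3,0,0,0,-1],[0,0,0.4,0,0,0,-1],[0,0,0.4,0,0,0,-1],[0,0,0.3,0,0,0,-1],[0,0,0.3,0,0,0,-1]]

```text
time: 15.45
tool_pos: [0.5327, -0.3101, 0.1006]
tcp_rot: [0.004, -3.139, -0.002]
wrist_force: [0.4, 0.3, -3.7]
width: 0.289
grip_force: 59.5
```

Call:
jog_arm:
  increments:
    - [[0,0,0.25,0,0,0,-1],[0,0,0.2,0,0,0,-1],[0,0,0.1,0,0,0,-1],[0,0,0.03,0,0,0,-1],[0,0,0,0,0,0,-1]]

```text
time: 15.87
tool_pos: [0.5336, -0.3107, 0.0854]
tcp_rot: [0.004, -3.142, 0.0]
wrist_force: [-0.2, 0.2, -3.1]
width: 0.288
grip_force: 59.5
```

Call:
jog_arm:
  increments:
    - [[0,0,0,0,0,0,-1],[0,0,0,0,0,0,-1],[0,0,0,0,0,0,-1],[0,0,0,0,0,0,-1],[0,0,0,0,0,0,-1]]

```text
time: 16.28
tool_pos: [0.5337, -0.3108, 0.0859]
tcp_rot: [-0.004, 3.141, -0.001]
wrist_force: [-0.7, -0.9, -3.0]
width: 0.284
grip_force: 59.5
```

Call:
jog_arm:
  increments:
    - [[0,0,0.05,0,0,0,-1],[0,0,0,0,0,0,-1],[0,0,0,0,0,0,-0.3],[0,0,0,0,0,0,0],[0,0,0,0,0,0,0.5]]

```text
time: 16.7
tool_pos: [0.5338, -0.3109, 0.0843]
tcp_rot: [-0.004, 3.141, -0.001]
wrist_force: [-0.7, -0.1, 1.0]
width: 0.618
grip_force: 0.0
```

Call:
jog_arm:
  increments:
    - [[0,0,0,0,0,0,1],[0,0,0,0,0,0,1],[0,0,0,0,0,0,1],[0,0,0,0,0,0,1],[0,0,0,0,0,0,1]]

```text
time: 17.12
tool_pos: [0.5335, -0.3107, 0.084]
tcp_rot: [-0.004, 3.142, 0.0]
wrist_force: [-0.4, 0.1, 0.0]
width: 0.999
grip_force: 0.0
```

Call:
jog_arm:
  increments:
    - [[0,0,-0.5,0,0,0,1],[0,0,-1,0,0,0,1],[0,0,-1,0,0,0,1],[0,0,-1,0,0,0,1],[0,0,-1,0,0,0,1]]

```text
time: 17.53
tool_pos: [0.5333, -0.3105, 0.2201]
tcp_rot: [0.004, -3.141, -0.0]
wrist_force: [0.2, 0.1, 0.9]
width: 0.997
grip_force: 0.0
```

Call:
jog_arm:
  increments:
    - [[0,0,-0.6,0,0,0,1],[0,0,0,0,0,0,1],[0,0,0,0,0,0,1],[0,0,0,0,0,0,1],[0,0,0,0,0,0,1]]

```text
time: 17.95
tool_pos: [0.5325, -0.31, 0.2347]
tcp_rot: [0.004, -3.138, -0.003]
wrist_force: [0.3, 0.2, 0.3]
width: 1.001
grip_force: 0.0
```

```bash
python3 - <<'E'
from h import *
p,X=look("pics/w5.png")
q,_=cloud("scene");cv2.imwrite("pics/s5.png",q)
c=np.hstack([cv2.resize(p,(400,300)),cv2.resize(q,(400,300))]);cv2.imwrite("pics/f.png",c)
E
```

```text
[  177    16   254   335 17400] rect [ 0.5147 -0.3118] [0.25  0.171] dir 3.3 zmax 0.0362 top ((0.5146992802619934, -0.31183701753616333), (0.2504757344722748, 0.17080865800380707), 3.2648813724517822)
[ 294   73   42  238 6592] rect [ 0.5158 -0.3104] [0.197 0.032] dir 0.4 zmax 0.0265 top ((0.5165014266967773, -0.3099236488342285), (0.1955135017633438, 0.030202530324459076), 1.050047516822815)
[  59  252   40  134 3481] rect [ 0.6319 -0.5307] [0.032 0.141] dir -9.9 zmax 0.0215 top ((0.6762341260910034, -0.538313627243042), (0.02726060338318348, 0.03486287593841553), 78.84358978271484)
[ 379  380   62   54 2108] rect [ 0.7103 -0.2214] [0.024 0.062] dir -64.2 zmax 0.0497 top ((0.7097787261009216, -0.2214764654636383), (0.022927239537239075, 0.06201503053307533), 25.6827392578125)
tool [ 0.5325213  -0.31006831  0.23465601] y yaw 90.1267717590541
```

View pics/f.png

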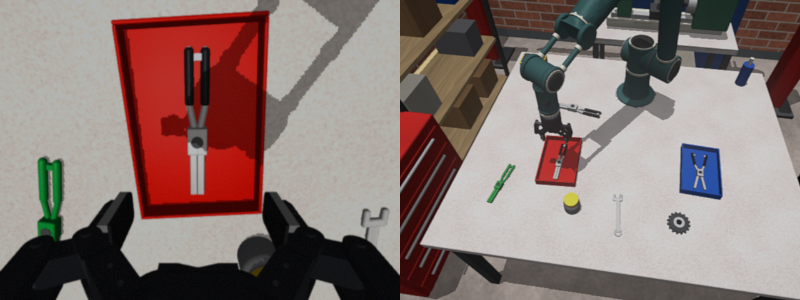

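The shut pair lies flat and centred in the red tray, at (197,140) in the left picture with its top at z 0.0265. The open pair is in the blue tray at (699,172) in the right picture, and the gripper is clear of both.

```bash
python3 -c "
from workcell import bot
print(bot.finish_job())"
```

```text
the job is handed in; nothing more can be done
None
```

I put the shut pliers flat in the red tray and the open pliers flat in the blue tray, and handed the job in at about 18 s; the hand-in gave no verdict.

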